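# Show the mixer's rear seal to the bench camera with an inspection mirror

### The job

Lift the inspection mirror up and off its hanger fork and hold it with the glass centred over the yellow ring on the bench, level with the camera lens, turned so that the camera sees the green seal on the back of the vortex mixer reflected in the middle of the mirror. Finish while still holding the mirror there, still and in the gripper alone. Do not bump the camera or mixer, and leave the flask, brass weight and jar where they stand.

Things in the scene. Friction and masses are not known exactly. Their poses are not given: they have to be found in the camera images.
- mirror: inspection mirror, loose, 85 to 155 g, hanging upright. Origin: centre of its 60 x 60 mm glass, in a red frame 66 x 66 x 8 mm. -x is the normal of the reflecting side, z up along the handle. Stem 10 x 12 mm; blue collar 24 (x) x 56 (y) x 8 mm, underside at z = +115 mm; square blue grip 18 x 18 mm, z = +123 to +183 mm; these are centred 4.5 mm behind the glass (x = +4.5 mm)
- grip (a point): point in the blue square grip to grasp from above, on its axis, 33 mm above the collar's top and 27 mm below the grip's top; 156 mm above the glass centre. Axes as mirror
- hanger: fixed stand, origin on the bench. White base 110 x 110 mm, 14 mm post at x = +20 mm, dark fork pointing to its own -x: two level prongs 8 mm wide, 30 mm gap, tops 205 mm high, reaching to x = -78 mm, ending in orange lips 12 mm above the prong tops. The mirror's collar rests on the prongs at x = -45 mm, stem in the gap, glass facing out (-x)
- fork_end (a point): middle of the fork's open end between the orange lips, 217 mm high (the lip tops). To take the mirror off: lift it 20 to 60 mm (the frame strikes the prongs from below at about 70 mm), then draw it out level along the hanger's -x by at least 75 mm before raising it further
- station: fixed: white vortex mixer, grey bench camera and white disc with yellow ring, always in this layout. Origin on the bench at the ring's centre. Mixer 130 x 120 mm, 158 mm high with its black rubber cup, at x = -272 to -142 mm, y = -60 to +60 mm, back facing +x. The camera stands on the +y side, looking at the ring; 125 mm high, it takes up 0 to 85 mm behind its lens
- focus (a point): where the glass centre belongs: 100 mm above the centre of the yellow ring (ring 38 mm inner, 56 mm outer diameter). Same axes as station
- seal (a point): centre of the green seal, 24 mm across, on the mixer's back, 100 mm above the bench, 140 mm from focus (at station x = -140, y = 0 mm)
- lens (a point): centre of the camera's lens, 100 mm above the bench, 140 mm from focus (at station x = -36, y = +135 mm); the camera looks straight at focus
- halfway (a point): point midway between seal and lens, 100 mm above the bench, 111 mm from focus. As seal and lens are equally far from the focus, the mirror shows the seal to the camera when the glass normal at its centre points to this point
- flask: loose bystander: green glass conical flask, 74 mm wide, 125 mm high, origin under its base
- weight: loose bystander: brass calibration weight, 38 mm wide, 68 mm high, origin under its base
- jar: loose bystander: small jar with white cap, 60 mm wide, 75 mm high, origin under its base
Things that resemble listed ones, but are neither listed nor needed, are in the scene too. Leave any black look-alike of the mirror alone. What is shaped like the hanger but red is not meant.

How it is judged:
On the way:
1. the mirror is lifted clear of the hanger in the gripper (contact force between mirror and the fingers above 1 N and contact force between mirror and hanger below 0.1 N and horizontal distance between grip and hanger above 0.1 m and height (world z) of mirror above 0.06 m), for 0.2 s.
At the end, for the whole second after the job is handed in: Mirror in the gripper, touching nothing else, still (0.03 m/s, 0.2 rad/s); glass centre within 22 mm horizontally of the ring centre, over 60 mm high; the point halfway from seal to lens lies in front of the glass, off its central normal by under 16 mm sideways, 18 mm vertically (contact force between mirror and the fingers above 1 N and contact force between mirror and hanger below 0.2 N and contact force between mirror and station below 0.2 N and contact force between mirror and flask below 0.2 N and contact force between mirror and weight below 0.2 N and contact force between mirror and jar below 0.2 N and horizontal distance between mirror and focus below 0.022 m and y of halfway in the frame of mirror between -0.016 and 0.016 m and z of halfway in the frame of mirror between -0.018 and 0.018 m and x of halfway in the frame of mirror below -0.07 m and height (world z) of mirror above 0.06 m and linear speed of mirror below 0.03 m/s and angular speed of mirror below 0.2 rad/s); the arm keeps its last pose, push and grip.
It fails at once if the flask is shifted by more than 20 mm or tipped (distance of flask from where it was at the start of the episode above 0.02 m or angle between flask's own z axis and vertical above 0.3 rad).
It fails at once if the brass weight is shifted by more than 20 mm or tipped (distance of weight from where it was at the start of the episode above 0.02 m or angle between weight's own z axis and vertical above 0.3 rad).
It fails at once if the jar is shifted by more than 20 mm or tipped (distance of jar from where it was at the start of the episode above 0.02 m or angle between jar's own z axis and vertical above 0.3 rad).
It fails at once if the mixer or camera is bumped (over 5 N) by the arm or the mirror (contact force between any of the arm, the fingers, mirror and station above 5 N).
It also fails if it takes over 46 s, if anything falls off the work surface, if the arm or the gripper's body presses on something with over 40 N, if the wrist force passes 120 N, or if a joint passes its speed limit or range.

### The arm

A 7-joint arm with a two-finger parallel gripper is mounted at the origin on the work surface. World frame = base frame: x ahead of the robot, y to its left, z up, the work surface at z = 0. Lengths are in m, angles in rad, forces in N, time in s.
With the tool pointing down it reaches from about 0.4 to 0.875 m from the base axis. Payload 19.3 kg.
Tool frame: the origin (TCP) lies midway between the tips of the shut fingers; the grasp point (between the pads) lies 19 mm behind it (bot.pinch_z is the distance from the TCP to the grasp point, in m); z points along the fingers, y is the direction in which the jaws open and shut (so a half turn about z gives the same grasp; the last joint's range is limited). The gripper opens to 85 mm and grips with 20 to 120 N. Pads are 22 mm wide; open, the fingers measure 114 mm over their backs; the gripper's body (76 mm by 85 mm) begins 54 mm behind the grasp point. The pads swing forward as they close: fully open they stand 13 mm farther back than shut.
Start: joints at [-1.371, 0.521, -0.036, 1.599, 0.021, 1.021, -0.113], TCP at [0.167, 0.602, 0.231] pointing down, gripper open.
Joint ranges: [-2.91, 2.91], [-0.3, 2.13], [-1.5, 1.42], [0.17, 2.43], [-1.26, 4.41], [0.16, 1.93], [-2.52, 2.52]. Speed limits (rad/s): [1.89, 1.89, 2.39, 2.39, 3.01, 3.01, 3.01].

### API

Orientations are given as [roll, pitch, yaw] about the fixed x, y, z axes, in that order (R = Rz(yaw) Ry(pitch) Rx(roll)).
In Python, from workcell import bot gives the robot as it stands. The module is installed in compiled form; this text tells all that it offers.
- The arm moves only by the tool move_arm, never from a script. Its argument "moves" is text: rows parted by semicolons, each of 4 numbers parted by spaces: the shift along the tool's x, y, z in mm, then the turn about the tool's z in rad. In form: dx dy dz yaw; .... A call has exactly 10 rows; each row is the pose to reach, as a shift and turn from the pose commanded when the call began, along the tool's axes at that moment; what a row does not reach only later rows make up. A row lasts 1/12 s, in which the tool goes at most 41.7 mm and 7.16 degrees, less where a joint would pass 70% of its speed; a pose out of reach is approached as far as the arm can. A call with a gripper value outside its range is refused whole. "grip" is the opening, from 0 (shut) to 1 (fully open), set as the call begins (left out, the last holds). The fingers move at their own pace and stop on an object; "grip_force" is the grip in N (left out, the last holds). Time passes only in rows, so rows that repeat a pose let the fingers close, or fill a call up. It gives the time, the measured TCP pose, the force and the opening at its end, in the units of the state.
- bot.observe(): the state, without advancing time (a new reading comes with each control period).
- bot.grab_frame(name): name is "scene" or "top"; returns a dict with "frame" (480x640x3 uint8, red, green, blue), "z_map" (480x640 float32, m along the optical axis (not along the pixel's ray), 0 where there is no reading), "K" (3x3 intrinsics, pixels), "eye" and "attitude" of the camera in the world. Camera axes: x right, y up, looking along -z (the intrinsics and any distortion apply to the point x, -y, -z); pixel columns grow to the right and rows downward; lengths in m; the calibration is good to about 2 mm. A picture is of the moment at which its call begins.
- bot.job_done(): hands the job in, once; it reports no verdict.
Trained networks look in a picture, given as the dict that the camera call returned (one of the last four; its "shot" number tells which), for a name from the list of things; names that differ only in an ending like _2 or _b are one class to them, and where a whole thing is asked for, a point or a joint stands for the part that bears it (a point fixed in the world has none). Each returns a list of dicts, best first, with "conf" (0 to 1); they miss things now and then, are a little off and sometimes report something else, mostly with a low value. They report only what shows in the picture. A call takes as long as a camera call. They do not tell look-alikes from the thing itself.
- bot.search_frame(picture, label): "at" ([column, row] in pixels, amid what is visible of it).
- bot.pinpoint(picture, label): "at" ([column, row] in pixels: a listed point, or the origin of a listed thing).
The state is a dict: "clock": time; "qpos": joint angles; "qd": joint speeds; "joint_efforts": joint torques, N m; "position": TCP position; "tool_rot": TCP orientation; "force": force on the tool from outside, world axes, zero at the start; "moment": the same for the moment, N m; "grip_width": finger opening in m.
Only numpy, scipy, OpenCV 4.12 (cv2) and the standard library are available. Lean on these libraries where they do the work, as an engineer would, in place of code of your own. Each camera call takes 0.05 s, during which the arm holds its last target. There are 200 camera calls.

## Working session

There is one attempt and no reset: what is moved stays moved. The work goes in short steps, Python scripts to look and compute and a tool call to move; the robot and the scene stay as the last step left them, time stands still between calls to the robot, and variables do not carry over. Pictures are saved under pics/ and viewed, about 8 in all and at most 12, crops included, and the job is handed in when it is done.

Besides the shell and the picture viewer there is one more tool, called after "Call:" as name(argument=value, ...) on one line, values as JSON. move_arm: Moves the arm, as the interface text tells. Its arguments: {"type":"object","properties":{"moves":{"type":"string"},"grip":{"type":"number"},"grip_force":{"type":"number"}},"required":["moves"]}

```bash
mkdir -p pics; cat > h.py <<'E'
import numpy as np, cv2
from workcell import bot
def ray(p,uv):
    K=np.array(p["K"]); R=np.array(p["attitude"])
    d=np.array([(uv[0]-K[0,2])/K[0,0],-(uv[1]-K[1,2])/K[1,1],-1.0])
    return np.array(p["eye"]),R,d
def pix(p,uv,z=None):
    e,R,d=ray(p,uv)
    if z is None:
        c,r=int(round(uv[0])),int(round(uv[1])); w=p["z_map"][max(r-1,0):r+2,max(c-1,0):c+2]; w=w[w>0]
        return e+R@d*(np.median(w) if w.size else np.nan)
    v=R@d; return e+v*(z-e[2])/v[2]
def save(p,n,crop=None,s=1):
    im=p["frame"][:,:,::-1]
    if crop: im=im[crop[1]:crop[3],crop[0]:crop[2]]
    cv2.imwrite("pics/"+n,cv2.resize(im,None,fx=s,fy=s,interpolation=cv2.INTER_CUBIC))
E
python3 - <<'E'
from h import *
s=bot.observe(); print(s["clock"],s["position"],s["tool_rot"],bot.pinch_z)
for n in("scene","top"):
    p=bot.grab_frame(n); save(p,n+"0.png"); print(n,{k:(np.shape(v) if np.size(v)>9 else np.round(v,3).tolist()) for k,v in p.items() if k not in("frame","z_map")})
    for l in["mirror","grip","hanger","fork_end","station","focus","seal","lens","flask","weight","jar"]:
        r=bot.pinpoint(p,l)
        for x in r[:3]: print(l,round(x["conf"],2),np.round(x["at"]),np.round(pix(p,x["at"]),3))
E
```

```text
0.0 [0.16652848 0.60208134 0.23077032] [-3.14053567e+00  5.52954437e-05  2.87181497e+00] 0.0187
scene {'K': [[445.983, 0.0, 310.982], [0.0, 445.983, 236.488], [0.0, 0.0, 1.0]], 'eye': [0.95, 0.21, 0.881], 'attitude': [0.521, -0.005, 2.28], 'shot': 1}
mirror 0.98 [261. 172.] [-1.371 -2.11  -1.44 ]
mirror 0.68 [248. 137.] [-1.619 -2.359 -1.688]
grip 0.88 [255. 122.] [-1.075 -1.815 -1.145]
grip 0.57 [242.  94.] [-1.35 -2.09 -1.42]
grip 0.44 [309. 314.] [-1.027 -1.766 -1.096]
hanger 0.72 [251. 204.] [-1.505 -2.244 -1.574]
hanger 0.71 [175. 264.] [-1.405 -2.144 -1.474]
fork_end 0.83 [168. 177.] [-1.734 -2.474 -1.804]
fork_end 0.74 [264. 122.] [-1.829 -2.568 -1.898]
fork_end 0.71 [388. 310.] [-1.079 -1.818 -1.148]
station 0.6 [210. 171.] [-1.593 -2.333 -1.663]
station 0.58 [377. 325.] [-1.053 -1.793 -1.122]
focus 0.75 [388. 308.] [-1.088 -1.828 -1.157]
seal 0.93 [435. 267.] [-0.925 -1.664 -0.994]
seal 0.6 [248. 206.] [-1.499 -2.238 -1.568]
lens 0.76 [453. 350.] [-0.924 -1.664 -0.993]
lens 0.6 [211. 172.] [-1.604 -2.344 -1.673]
flask 0.92 [305. 316.] [-1.031 -1.771 -1.101]
weight 0.67 [354.
[... 226 characters left out ...]
': 2}
mirror 0.86 [457. 321.] [2.6  2.11 3.53]
mirror 0.74 [411. 283.] [2.283 1.793 3.213]
grip 0.63 [423. 268.] [2.186 1.695 3.116]
grip 0.62 [476. 318.] [2.323 1.833 3.254]
hanger 0.88 [404. 179.] [2.652 2.161 3.582]
hanger 0.57 [402. 267.] [2.593 2.103 3.523]
fork_end 0.97 [421. 288.] [2.609 2.118 3.539]
fork_end 0.72 [433. 187.] [2.681 2.19  3.611]
fork_end 0.41 [408. 283.] [2.281 1.791 3.211]
station 0.64 [232. 251.] [2.554 2.063 3.484]
focus 0.62 [228. 242.] [2.555 2.064 3.485]
seal 0.71 [290. 221.] [2.502 2.012 3.432]
lens 0.74 [167. 246.] [2.527 2.036 3.457]
flask 0.83 [290. 219.] [2.486 1.996 3.416]
weight 0.65 [282. 273.] [2.454 1.964 3.384]
jar 0.71 [458. 269.] [2.522 2.032 3.452]
```

```bash
sed -i 's/R=np.array(p\["attitude"\])/R=Rot.from_euler("xyz",p["attitude"]).as_matrix()/; 1a from scipy.spatial.transform import Rotation as Rot' h.py
python3 - <<'E'
from h import *
for n in("scene","top"):
    p=bot.grab_frame(n)
    for l in["mirror","grip","hanger","fork_end","station","focus","seal","lens","flask","weight","jar"]:
        r=bot.pinpoint(p,l)
        for x in r[:3]: print(n,l,round(x["conf"],2),np.round(x["at"]),np.round(pix(p,x["at"]),3))
E
```

```text
scene mirror 0.95 [259. 167.] [ 0.549 -0.278  0.102]
scene mirror 0.74 [249. 137.] [ 0.477 -0.389  0.059]
scene grip 0.87 [243.  94.] [ 0.47  -0.392  0.19 ]
scene grip 0.66 [254. 121.] [ 0.549 -0.274  0.247]
scene grip 0.26 [438. 265.] [0.496 0.151 0.102]
scene hanger 0.96 [247. 205.] [ 0.603 -0.279  0.012]
scene hanger 0.92 [173. 266.] [ 0.819 -0.287  0.012]
scene hanger 0.25 [446. 308.] [0.511 0.21  0.   ]
scene fork_end 0.9 [261. 122.] [ 0.384 -0.445  0.   ]
scene fork_end 0.9 [167. 179.] [ 0.736 -0.328  0.202]
scene station 0.92 [380. 323.] [0.628 0.125 0.002]
scene focus 0.46 [264. 121.] [ 0.377 -0.443 -0.   ]
scene seal 0.64 [436. 267.] [0.495 0.15  0.091]
scene seal 0.49 [454. 352.] [0.579 0.272 0.002]
scene lens 0.67 [455. 353.] [0.62  0.267 0.098]
scene lens 0.55 [213. 171.] [ 0.595 -0.398  0.034]
scene flask 0.77 [306. 318.] [0.728 0.014 0.045]
scene weight 0.9 [353. 272.] [0.587 0.02  0.036]
scene weight 0.39 [213. 170.] [ 0.594 -0.397  0.037]
scene jar 0.69 [210. 170.] [ 0.599 -0.4    0.04 ]
top mirror 0.91 [409. 283.] [ 0.532 -0.263  0.205]
top grip 0.95 [422. 274.] [ 0.544 -0.277  0.274]
top grip 0.7 [478. 316.] [ 0.463 -0.399  0.217]
top hanger 0.9 [404. 266.] [ 0.589 -0.287  0.013]
top hanger 0.67 [403. 178.] [ 0.81  -0.29   0.013]
top fork_end 0.73 [433. 186.] [ 0.791 -0.366  0.001]
top fork_end 0.66 [420. 289.] [ 0.535 -0.324  0.001]
top focus 0.69 [166. 247.] [0.625 0.268 0.092]
top focus 0.65 [227. 243.] [0.648 0.141 0.005]
top focus 0.45 [422. 287.] [ 0.539 -0.33   0.001]
top seal 0.98 [216. 305.] [0.492 0.146 0.125]
top lens 0.88 [166. 250.] [0.616 0.266 0.094]
top flask 0.58 [291. 219.] [ 0.694 -0.015  0.067]
top weight 0.6 [281. 274.] [0.565 0.006 0.07 ]
top jar 0.93 [459. 270.] [ 0.573 -0.402  0.073]
top jar 0.55 [424. 270.] [ 0.551 -0.281  0.274]
```

View pics/scene0.png

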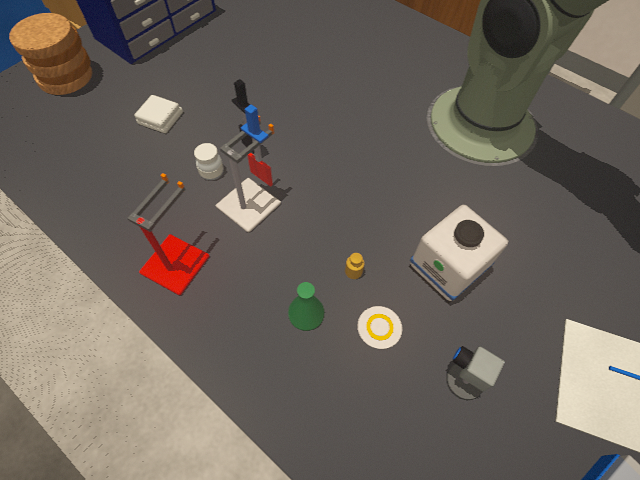

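View pics/top0.png

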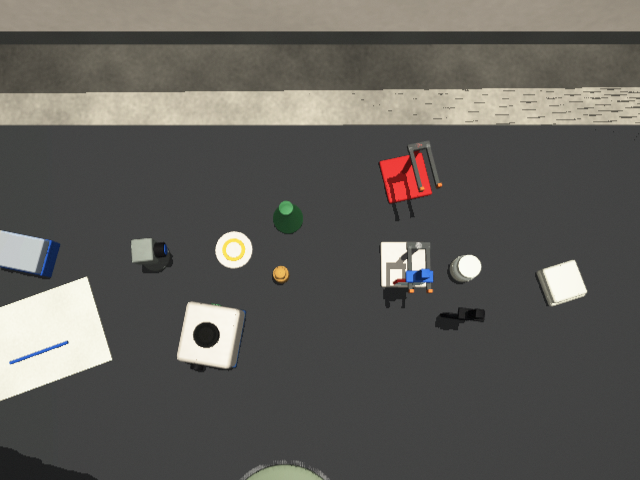

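Scene (254,121)/top (422,274): blue-handled mirror with red frame on white-based stand: the target. Scene (241,95)/top (470,315): black look-alike. Scene (165,215)/top (425,165): red stand, empty. I take the blue one and measure from colour and depth.

```bash
cat >> h.py <<'E'
def cloud(p):
    K=np.array(p["K"]);z=p["z_map"]; v,u=np.mgrid[0:480,0:640]
    d=np.stack([(u-K[0,2])/K[0,0]*z,-(v-K[1,2])/K[1,1]*z,-z],-1)
    return d@Rot.from_euler("xyz",p["attitude"]).as_matrix().T+np.array(p["eye"])
def rect(P): return cv2.minAreaRect((P[:,:2]*1000).astype(np.float32))
E
python3 - <<'E'
from h import *
for n in("scene","top"):
    p=bot.grab_frame(n); C=cloud(p); f=p["frame"].astype(int); hsv=cv2.cvtColor(p["frame"],cv2.COLOR_RGB2HSV).astype(int)
    H,S,V=hsv[...,0],hsv[...,1],hsv[...,2]; z=C[...,2]; ok=p["z_map"]>0
    def box(x0,x1,y0,y1): return ok&(C[...,0]>x0)&(C[...,0]<x1)&(C[...,1]>y0)&(C[...,1]<y1)
    near=box(.42,.70,-.35,-.2); blue=near&(H>100)&(H<125)&(S>120)
    def rep(t,m):
        P=C[m]
        print(n,t,len(P), [np.round(a,1) for a in rect(P)] if len(P)>4 else'', np.round(P.mean(0),4) if len(P) else'', np.round(np.percentile(P[:,2],[5,95]),3) if len(P) else '')
    rep("collar",blue&(z>.200)&(z<.220)); rep("griptop",blue&(z>.27)&(z<.29)); rep("gripall",blue&(z>.225))
    o=near&(H>5)&(H<20)&(S>150)&(z>.19)
    k,lab=cv2.connectedComponents(o.astype(np.uint8))
    for i in range(1,k): rep("lip",lab==i)
    rep("base",near&(z<.03)&(z>.004)&(S<60)&(V>120))
    rep("prongs",near&(z>.198)&(z<.21)&(S<80))
    rep("redframe",near&(H<5)&(S>150)&(z>.04))
    st=box(.4,.8,.05,.33)
    rep("ring",st&(H>20)&(H<32)&(S>150)&(z<.02))
    rep("disc",box(.56,.72,.05,.2)&(z<.02)&(V>130))
    rep("mixer",box(.35,.6,.05,.3)&(z>.12)&(z<.15)&(S<60)&(V>120)); rep("cup",box(.35,.6,.05,.3)&(z>.15))
    rep("seal",box(.4,.6,.05,.25)&(H>40)&(H<85)&(S>80)&(z>.08)&(z<.12))
    rep("cam",box(.54,.72,.22,.4)&(z>.11)); rep("flask",box(.64,.8,-.06,.06)&(z>.01)); rep("wt",box(.53,.64,-.03,.05)&(z>.01)); rep("jar",box(.5,.65,-.46,-.35)&(z>.05)); 
    rep("jarall",box(.5,.65,-.46,-.35)&(z>.01)); rep("black",box(.38,.55,-.46,-.35)&(z>.01)&(V<60))
    if n=="scene": save(p,"crop.png",(190,70,310,240),3.5)
E
```

```text
scene collar 202 [array([ 545.7, -282.6]), array([28.4, 57.1]), np.float64(3.1)] [ 0.5506 -0.275   0.2128] [0.209 0.217]
scene griptop 78 [array([ 548. , -282.2]), array([19.7, 18.8]), np.float64(85.4)] [ 0.5481 -0.2809  0.2727] [0.271 0.274]
scene gripall 270 [array([ 547.9, -282.1]), array([19.9, 19. ]), np.float64(88.0)] [ 0.5502 -0.2782  0.2548] [0.228 0.274]
scene lip 5 [array([ 513.8, -300.1]), array([5.4, 1. ]), np.float64(59.6)] [ 0.5141 -0.2996  0.211 ] [0.208 0.214]
scene lip 31 [array([ 517. , -264.5]), array([8.7, 7.7]), np.float64(68.7)] [ 0.5177 -0.2628  0.2115] [0.199 0.219]
scene base 1707 [array([ 597.6, -283.5]), array([109.7, 111.5]), np.float64(0.2)] [ 0.5999 -0.2784  0.0119] [0.009 0.015]
scene prongs 460 [array([ 568.5, -282.3]), array([ 49.9, 104.1]), np.float64(87.7)] [ 0.5898 -0.2814  0.204 ] [0.199 0.207]
scene redframe 398 [array([ 547.2, -280.3]), array([64.4, 11.3]), np.float64(89.8)] [ 0.55   -0.2769  0.0972] [0.065 0.124]
scene ring 276 [array([633.1, 128.3]), array([54.7, 51.4]), np.float64(35.2)] [0.6335 0.1286 0.0017] [-0.001  0.004]
scene disc 1530 
[... 2603 characters left out ...]
.113]
top cam 655 [array([615.8, 302.2]), array([52.8, 73.5]), np.float64(5.7)] [0.6141 0.3058 0.1228] [0.114 0.129]
top flask 727 [array([697. ,  -9.6]), array([82.2, 91.4]), np.float64(86.7)] [ 0.7    -0.007   0.0631] [0.016 0.127]
top wt 221 [array([569.7,   9.2]), array([35.3, 37.1]), np.float64(89.7)] [0.5674 0.0085 0.0536] [0.029 0.07 ]
top jar 480 [array([ 582.5, -425.2]), array([53.9, 53.2]), np.float64(73.0)] [ 0.5818 -0.423   0.0731] [0.053 0.08 ]
top jarall 649 [array([ 582.2, -422.9]), array([57.1, 56.6]), np.float64(65.0)] [ 0.5803 -0.4187  0.0633] [0.023 0.079]
top black 407 [array([ 470.6, -398.7]), array([61.1, 24.1]), np.float64(81.7)] [ 0.4699 -0.3923  0.15  ] [0.032 0.218]
```

View pics/crop.png

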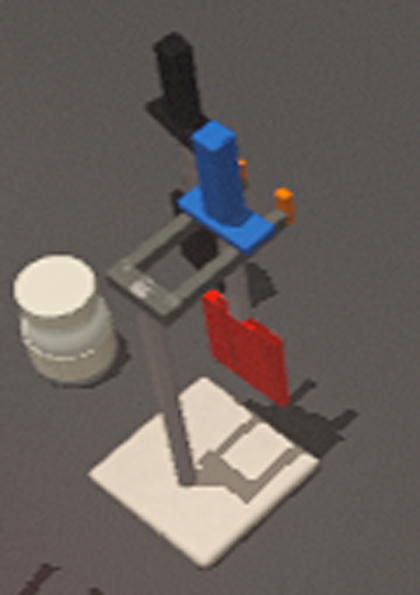

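The crop confirms it: blue grip and collar on the grey fork of the white-based stand, red frame beneath, orange lips at the robot-facing end. The hanger yaw is about 0. The ring is at (0.633, 0.1275), and the station yaw of about -9.5° agrees across seal, cup and lens. The mirror must therefore end at yaw of about -47°.

```bash
cat > go.py <<'E'
import sys
from h import *
# usage: go.py x y z yawdeg  (TCP target) -> tool-frame mm, rad
x,y,z,w=map(float,sys.argv[1:5]); s=bot.observe()
R=Rot.from_euler("xyz",s["tool_rot"]).as_matrix()
d=R.T@(np.array([x,y,z])-s["position"])*1000
t=-(np.radians(w)-s["tool_rot"][2]); t=(t+np.pi)%(2*np.pi)-np.pi
print(np.round(d,1),round(t,3),"q",np.round(s["qpos"],2),"rpy",np.round(s["tool_rot"],3),round(s["clock"],2))
E
python3 go.py .45 .4 .33 140
```

```text
[-327.1 -119.5  -98.7] 0.428 q [-1.37  0.52 -0.04  1.6   0.02  1.02 -0.11] rpy [-3.142  0.     2.872] 2.5
```

Call:
move_arm(moves="-15 -5 -20 0.03; -45 -15 -40 0.08; -80 -30 -60 0.13; -115 -42 -80 0.18; -150 -55 -98 0.23; -185 -68 -98 0.28; -220 -80 -98 0.32; -255 -93 -98 0.36; -290 -106 -98 0.4; -327 -120 -98 0.43", grip=1)

```text
clock: 3.33
position: [0.4508, 0.3985, 0.3295]
tool_rot: [3.141, -0.0, 2.44]
force: [0.2, 0.4, 0.2]
grip_width: 0.0852
```

```bash
python3 go.py .56 .05 .33 110
```

```text
[-308.3 -195.8   -0.6] 0.52 q [-0.93  0.4   0.16  1.54 -0.07  1.2   0.11] rpy [ 3.141 -0.     2.44 ] 3.33
```

Call:
move_arm(moves="-30 -20 0 0.05; -60 -40 0 0.1; -92 -58 0 0.15; -123 -78 0 0.21; -155 -98 0 0.26; -185 -118 0 0.31; -216 -137 0 0.36; -247 -157 0 0.42; -278 -176 0 0.47; -308 -196 0 0.52")

```text
clock: 4.17
position: [0.5595, 0.0495, 0.3295]
tool_rot: [3.141, -0.0, 1.919]
force: [0.8, 0.4, 0.1]
grip_width: 0.0851
```

```bash
python3 go.py .546 -.2825 .33 90
```

```text
[-307.4 -126.1   -0.5] 0.349 q [-0.48  0.35  0.39  1.66 -0.14  1.16  0.29] rpy [ 3.141 -0.     1.919] 4.17
```

Call:
move_arm(moves="-35 -14 0 0.04; -70 -28 0 0.08; -105 -43 0 0.12; -140 -57 0 0.16; -175 -72 0 0.2; -210 -86 0 0.24; -245 -100 0 0.28; -280 -115 0 0.32; -307 -126 0 0.35; -307 -126 0 0.35")

```text
clock: 5.0
position: [0.5444, -0.2866, 0.3294]
tool_rot: [-3.141, 0.003, 1.563]
force: [0.9, -0.7, -0.1]
grip_width: 0.0859
```

```bash
python3 go.py .546 -.2825 .228 90; python3 - <<'E'
from h import *
p=bot.grab_frame("scene"); save(p,"above.png",(170,30,330,230),3)
E
```

```text
[  4.4   1.6 101.4] -0.008 q [ 0.02  0.47  0.55  1.52 -0.25  1.22  0.6 ] rpy [-3.141e+00  3.000e-03  1.563e+00] 5.0
```

View pics/above.png

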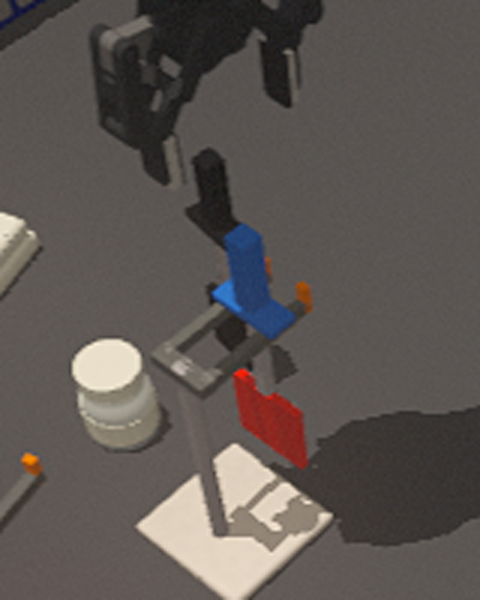

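The open jaws stand above the blue grip at (245,245), straddling it along world x, with nothing in the way. Descending.

Call:
move_arm(moves="4 1.5 15 -0.01; 4 1.5 30 -0.01; 4 1.5 45 -0.01; 4 1.5 60 -0.01; 4 1.5 72 -0.01; 4 1.5 84 -0.01; 4 1.5 93 -0.01; 4 1.5 101 -0.01; 4 1.5 101 -0.01; 4 1.5 101 -0.01", grip=1)

```text
clock: 5.88
position: [0.5479, -0.2764, 0.2283]
tool_rot: [-3.141, -0.0, 1.582]
force: [-0.8, -0.4, 1.1]
grip_width: 0.0857
```

Call:
move_arm(moves="0 0 0 0; 0 0 0 0; 0 0 0 0; 0 0 0 0; 0 0 0 0; 0 0 0 0; 0 0 0 0; 0 0 0 0; 0 0 0 0; 0 0 0 0", grip=0, grip_force=60)

```text
clock: 6.72
position: [0.5479, -0.2764, 0.2285]
tool_rot: [3.141, 0.0, 1.582]
force: [-1.4, 1.0, 5.7]
grip_width: 0.0172
```

Call:
move_arm(moves="0 0 -3 0; 0 0 -7 0; 0 0 -12 0; 0 0 -17 0; 0 0 -22 0; 0 0 -27 0; 0 0 -32 0; 0 0 -37 0; 0 0 -40 0; 0 0 -40 0")

```text
clock: 7.55
position: [0.5481, -0.2765, 0.2691]
tool_rot: [3.141, 0.0, 1.582]
force: [-0.0, -1.1, -1.3]
grip_width: 0.0171
```

```bash
python3 go.py .448 -.2764 .2685 90.6; python3 - <<'E'
from h import *
p=bot.grab_frame("scene"); save(p,"lift.png",(170,30,330,230),3)
E
```

```text
[   1.2 -100.1    0.5] 0.0 q [ 0.02  0.52  0.52  1.61 -0.28  1.09  0.63] rpy [3.141 0.    1.582] 7.55
```

View pics/lift.png

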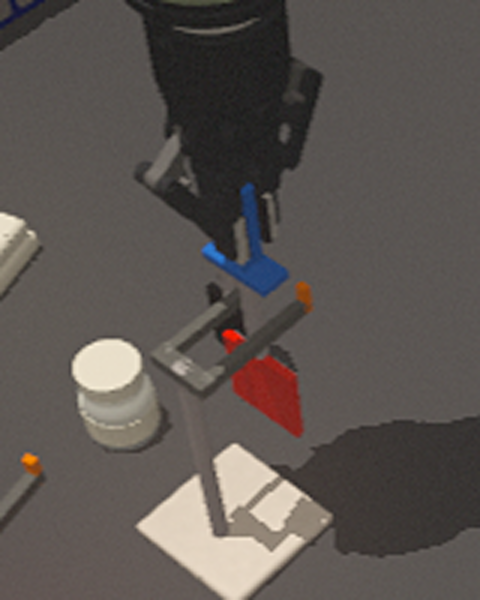

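The mirror hangs upright in the jaws, with the collar at (245,268) well above the prongs. Drawing it out along -x.

Call:
move_arm(moves="0 -5 0 0; 0 -14 0 0; 0 -25 0 0; 0 -37 0 0; 0 -50 0 0; 0 -63 0 0; 0 -76 0 0; 0 -89 0 0; 0 -100 0 0; 0 -100 0 0")

```text
clock: 8.43
position: [0.4454, -0.2778, 0.2684]
tool_rot: [-3.141, -0.0, 1.58]
force: [0.5, -0.7, -1.1]
grip_width: 0.0171
```

```bash
python3 go.py .448 -.2 .36 90.6
```

```text
[ 77.8   3.2 -91.5] -0.001 q [ 0.02  0.36  0.55  1.84 -0.22  1.    0.68] rpy [-3.141 -0.     1.58 ] 8.43
```

Call:
move_arm(moves="0 0 -5 0; 0 0 -15 0; 0 0 -28 0; 5 0 -42 0; 12 0 -56 0; 22 0 -68 0; 35 0 -80 0; 50 0 -88 0; 65 0 -92 0; 78 0 -92 0")

```text
clock: 9.27
position: [0.4479, -0.1987, 0.362]
tool_rot: [3.14, 0.001, 1.582]
force: [0.4, -0.1, -1.6]
grip_width: 0.0173
```

```bash
python3 go.py .56 .0 .36 70
```

```text
[197.3 114.4   2.2] 0.361 q [-0.17  0.19  0.56  1.78 -0.11  1.19  0.43] rpy [3.140e+00 1.000e-03 1.582e+00] 9.27
```

Call:
move_arm(moves="6 4 0 0.02; 22 13 0 0.05; 42 25 0 0.09; 65 38 0 0.13; 88 51 0 0.17; 111 64 0 0.21; 134 78 0 0.25; 157 91 0 0.29; 178 104 0 0.33; 197 114 0 0.36")

```text
clock: 10.1
position: [0.5601, 0.0008, 0.361]
tool_rot: [3.141, -0.0, 1.221]
force: [0.3, -0.1, -0.5]
grip_width: 0.0172
```

```bash
python3 go.py .636 .124 .36 43.6
```

```text
[141.7  29.1   1. ] 0.46 q [-0.48  0.33  0.51  1.62 -0.17  1.24 -0.29] rpy [ 3.141 -0.     1.221] 10.1
```

Call:
move_arm(moves="6 1 0 0.02; 20 4 0 0.06; 38 8 0 0.12; 58 12 0 0.18; 78 16 0 0.25; 98 20 0 0.32; 116 24 0 0.38; 130 27 0 0.43; 141 29 0 0.46; 141 29 0 0.46")

```text
clock: 10.93
position: [0.6351, 0.1243, 0.3602]
tool_rot: [-3.142, 0.0, 0.763]
force: [0.3, 0.2, -0.5]
grip_width: 0.0173
```

```bash
cat > inhand.py <<'E'
from h import *
s=bot.observe(); print(s["clock"],np.round(s["position"],4),np.round(s["tool_rot"],3),s["grip_width"])
T=s["position"]
for n in("scene","top"):
    p=bot.grab_frame(n); C=cloud(p); hsv=cv2.cvtColor(p["frame"],cv2.COLOR_RGB2HSV).astype(int)
    H,S,V=hsv[...,0],hsv[...,1],hsv[...,2]; near=(p["z_map"]>0)&(np.hypot(C[...,0]-T[0],C[...,1]-T[1])<.08)
    z=C[...,2]
    zc=T[2]-.0155 # collar top approx
    for t,m in(("collar",near&(H>100)&(H<125)&(S>110)&(abs(z-zc)<.012)),("grip",near&(H>100)&(H<125)&(S>110)&(z>zc+.012)),("frame",near&((H<6)|(H>174))&(S>140)&(z<T[2]-.09))):
        P=C[m]
        if len(P)>5:
            l=np.linalg.svd(P[:,:]-P.mean(0),full_matrices=False)[2]
            print(n,t,len(P),[np.round(a,1) for a in rect(P)],np.round(P.mean(0),4),"z",np.round(np.percentile(P[:,2],[2,98]),4),"normal",np.round(l[2],3))
    save(p,f"hand_{n}_{int(s['clock'])}.png",(240,180,480,380) if n=="scene" else (150,170,310,330),3 if n=="scene" else 3.5)
E
python3 inhand.py
```

```text
10.9333 [0.6351 0.1243 0.3602] [-3.142  0.     0.763] 0.017251691013852904
scene collar 293 [array([642.1, 130.3]), array([26.6, 23.2]), np.float64(43.7)] [0.644  0.1322 0.3451] z [0.34   0.3544] normal [-0.164 -0.119 -0.979]
scene grip 217 [array([632.9, 128. ]), array([ 9.8, 15.8]), np.float64(87.4)] [0.6347 0.1279 0.3853] z [0.3575 0.4061] normal [-0.608 -0.792 -0.054]
scene frame 472 [array([617., 118.]), array([88.7, 38.4]), np.float64(12.1)] [0.6376 0.1237 0.2337] z [0.1976 0.2565] normal [ 0.696 -0.718 -0.024]
top collar 162 [array([618.5, 107.8]), array([27.7, 23.2]), np.float64(45.1)] [0.6171 0.1059 0.3456] z [0.3417 0.3527] normal [-0.036 -0.076  0.996]
top grip 64 [array([616.4, 103.9]), array([24.1, 16.9]), np.float64(48.5)] [0.6238 0.11   0.3837] z [0.3572 0.4703] normal [-0.523 -0.842 -0.13 ]
top frame 55 [array([613.9, 103.7]), array([25.1,  6.3]), np.float64(41.5)] [0.6108 0.1014 0.2445] z [0.1964 0.2583] normal [ 0.697 -0.717 -0.018]
```

Held-mirror estimate: frame plane yaw is about -46°, tilt about 1.4°, and the grip axis sits about 7 mm off the TCP, which matches the grasp offset. Correcting and descending.

```bash
python3 go.py .641 .1295 .238 43.1
```

```text
[ 10.4  -1.3 122.5] 0.011 q [-0.63  0.51  0.57  1.38 -0.28  1.32 -0.86] rpy [3.141e+00 1.000e-03 7.640e-01] 11.03
```

View pics/hand_scene_10.png

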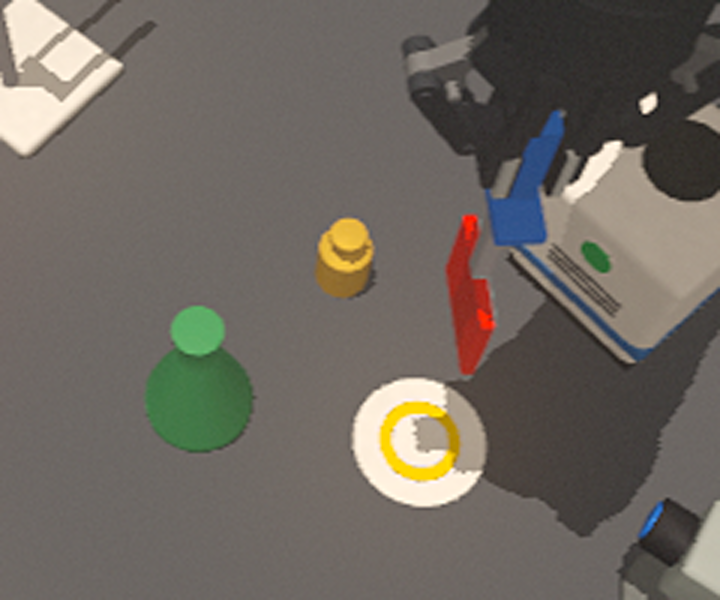

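The mirror (frame at (470,295)) hangs above the disc at (420,440), its back toward flask and weight and its glass facing between mixer and camera. The way down is free.

Call:
move_arm(moves="2 0 4 0; 5 0 14 0.01; 10 -1 28 0.01; 10 -1 44 0.01; 10 -1 60 0.01; 10 -1 76 0.01; 10 -1 92 0.01; 10 -1 106 0.01; 10 -1 117 0.01; 10 -1 122 0.01")

```text
clock: 11.87
position: [0.6401, 0.1289, 0.2359]
tool_rot: [-3.14, 0.002, 0.752]
force: [0.1, 0.1, -0.5]
grip_width: 0.0176
```

Call:
move_arm(moves="0 0 0 0; 0 0 0 0; 0 0 0 0; 0 0 0 0; 0 0 0 0; 0 0 0 0; 0 0 0 0; 0 0 0 0; 0 0 0 0; 0 0 0 0")

```text
clock: 12.7
position: [0.6409, 0.129, 0.2383]
tool_rot: [3.142, 0.0, 0.752]
force: [0.0, -0.0, -1.1]
grip_width: 0.0174
```

```bash
python3 inhand.py
```

```text
12.7 [0.6409 0.129  0.2383] [3.142 0.    0.752] 0.017355181170417823
scene collar 204 [array([649.9, 137.7]), array([21.5, 23.6]), np.float64(46.7)] [0.6494 0.1372 0.2235] z [0.2195 0.2327] normal [-0.164 -0.123 -0.979]
scene grip 121 [array([639.5, 132.9]), array([ 7.3, 15.9]), np.float64(77.1)] [0.6403 0.1327 0.2636] z [0.2382 0.2841] normal [0.615 0.788 0.043]
scene frame 310 [array([632.6, 129.4]), array([65.9, 21.7]), np.float64(43.5)] [0.6427 0.1279 0.1143] z [0.0782 0.135 ] normal [ 0.694 -0.719  0.021]
top collar 124 [array([625.3, 114.1]), array([27.7, 23.1]), np.float64(45.3)] [0.6233 0.1128 0.2234] z [0.2188 0.2322] normal [-0.08  -0.112  0.991]
top grip 42 [array([620.9, 111.8]), array([23.8, 17. ]), np.float64(39.4)] [0.6286 0.1163 0.2639] z [0.2364 0.3722] normal [-0.625 -0.762 -0.168]
top frame 43 [array([619.4, 109.5]), array([22.9,  6.7]), np.float64(40.8)] [0.6168 0.1072 0.1246] z [0.0806 0.1376] normal [ 0.659 -0.752  0.005]
```

View pics/hand_scene_12.png

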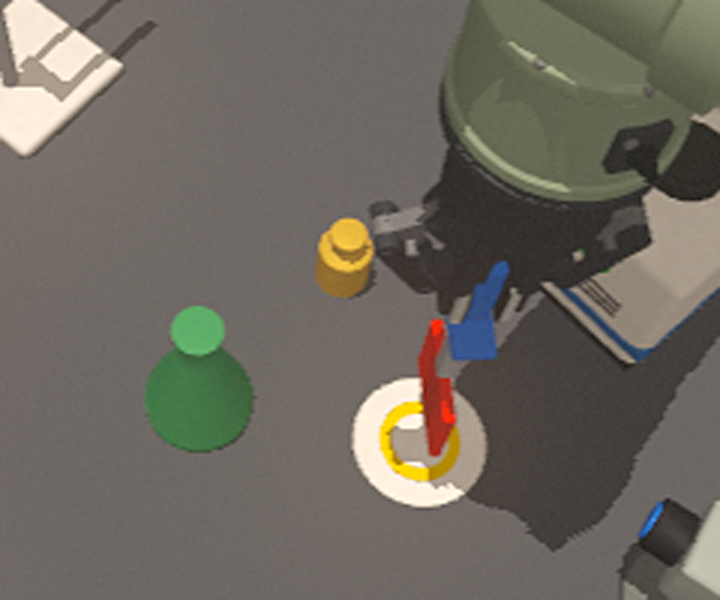

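The mirror hangs over the ring (lower corner at (435,450)) and touches nothing. The flask and weight haven't moved. Handing in.

```bash
python3 -c "
from workcell import bot
s=bot.observe(); print(s['clock'],abs(s['qd']).max(),s['grip_width']); bot.job_done()"
```

```text
12.8 0.002167774296397517 0.016962937796832857
the job is handed in; nothing more can be done
```

I lifted the blue-gripped mirror off the white-based hanger, drew it out along the fork, and carried it over the ring. It was still in the gripper there when I handed the job in, at 12.8 s of the 46 s allowed.

**Position:** my last look put the glass centre about 2 mm from the ring centre (limit 22 mm) and about 0.10 m high. This comes from depth measurements.

**Aim:** the mirror's normal pointed about 134°, against 133° wanted. That puts the halfway point about 2 mm off sideways, with a tilt of about 1.2° adding 2 to 3 mm vertically (limits 16 and 18 mm). I calculated the reflection from these measurements and could not see it directly.

**Stillness and surroundings:** the arm was at rest (joint speeds about 0.002 rad/s) with the grip at 17 mm. The last picture showed nothing touching the mirror and the flask and weight where they stood. I did not check the jar again after the move; it stayed well away from the path.

**Disagreements:** I gripped about 6 mm off the grip's axis because the arm was still settling when I measured. I corrected for this before lowering the mirror. The tilt reading also changed sign between the last two measurements (about ±1.3°), so it is only that accurate.

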